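Offer a sealer lever to its check cradle

TASK

Get the next bag-sealer lever ready for its check: first turn the gauge's peak pointer all the way back to its zero stop. Then pinch the cast lever by its bar at the balance point, lift it, and hold it level and still over the cradle, its round boss straight above the cup and its tail straight above the fork, about 60 mm clear of the cradle. Finish while holding it there; nothing is put down, the pointer stays at zero, and the tape roll, jar and black cup stay where they are.

Things in the scene. Friction and masses are not known exactly. Their poses are not given: they have to be found in the camera images.
- gauge: fixed square grey gauge box, 120 x 120 mm, 44 mm high with its round paper dial on top. Origin: centre of the underside. Its -x axis points along the dial from the centre to the zero mark, just past which stands a small steel stop pin
- peak (a joint): turn of the peak pointer and its knob about the vertical axis through the dial's centre, rad: 0 at the zero stop (hard stop), up to 4.7; it grows clockwise seen from above, so going back to zero is counter-clockwise. Light friction (about 0.03 N m), no spring, stays where left; starts at 0.5 to 1.4
- peak_grip (a point): middle of the knob's grip bar, on the knob's axis, 77 mm above the bench. The black bar is 42 mm long, 14 mm thick, 53 to 87 mm above the bench, on a 40 mm disc, and lies along the thin dark pointer fixed to it; at joint value 0 it lies along the gauge's x axis with the pointer to -x. A white line on its top marks the pointer's side
- lever: loose cast aluminium lever, 0.37 to 0.6 kg, 233 mm long: straight bar 16 mm wide, 18 mm high (21 to 39 mm above the underside), at one end a round boss 52 mm across, 50 mm high, at the other a round tail 24 mm across, 40 mm high; it stands on boss and tail. Origin: at underside height, exactly below the balance point. x along the bar towards the boss, z up
- lever_balance (a point): the balance point (centre of mass along the bar): on the bar's middle line, 30 mm above the underside, 49 mm from the boss axis (23 mm from the boss's near face) and 146 mm from the tail axis; pinch the bar here
- lever_boss (a point): the boss axis at the lever's underside
- lever_tail (a point): the tail axis at the lever's underside
- stand: fixed cradle: grey plate 285 x 90 mm, 12 mm thick, with a steel cup (72 mm outside, 60 mm inside) and a steel fork (two posts, 34 mm gap), both reaching 40 mm above the bench. Origin: on the bench, below where the lever's balance point belongs; x along the plate towards the cup, z up. The lever belongs with its origin straight above this one and x the same way
- cup (a point): centre of the cup's mouth, 40 mm above the bench, 49 mm from the cradle's origin
- fork (a point): centre of the fork's gap at its top, 40 mm above the bench, 146 mm from the cradle's origin on the other side
- tape: clear tape roll, 84 mm across, 24 mm high; bystander, to be left where it is; origin at its underside's centre
- jar: closed jar, 60 mm across, 85 mm high; bystander, to be left where it is; origin at its underside's centre
- pot: black cup, 72 mm across, 60 mm high; bystander, to be left where it is; origin at its underside's centre
There are look-alikes about, which are no part of the job. Of the things like the lever, leave any that is red; of the rest the larger one is meant.

How it is judged:
On the way, in this order (a step that is already met when the one before it is completed fails the run):
1. the peak pointer is back at its zero stop (value of joint peak below 0.07 rad), for 0.2 s.
2. the lever is lifted clear of the bench, pinched at its balance point (height (world z) of lever above 0.04 m and height (world z) of each of lever_tail, lever_boss above 0.02 m and contact force between the fingers and lever above 2 N and x of the grasp point in the frame of lever between -0.016 and 0.016 m), for 0.2 s.
At the end, for the whole second after the job is handed in: Fingers hold the lever within 16 mm of its balance point along the bar, still, level within 0.09 rad, underside 30-95 mm above the cradle's top and not touching it, boss axis within 15 mm of the cup's and tail within 15 mm of the fork's centre; pointer within 0.07 rad of zero (value of joint peak below 0.07 rad and horizontal distance between lever_boss and cup below 0.015 m and horizontal distance between lever_tail and fork below 0.015 m and angle between lever's own z axis and vertical below 0.09 rad and z of lever in the frame of stand between 0.07 and 0.135 m and x of the grasp point in the frame of lever between -0.016 and 0.016 m and contact force between the fingers and lever above 2 N and contact force between lever and stand below 0.2 N and linear speed of lever below 0.03 m/s and angular speed of lever below 0.15 rad/s); the arm keeps its last pose, push and grip.
It fails at once if the tape roll, the jar or the black cup is shifted by more than 30 mm (distance of any of tape, jar, pot from where it was at the start of the episode above 0.03 m).
It also fails if it takes over 50 s, if anything falls off the work surface, if the arm or the gripper's body presses on something with over 40 N, if the wrist force passes 120 N, or if a joint passes its speed limit or range.

ROBOT

A 7-joint arm with a two-finger parallel gripper is mounted at the origin on the work surface. World frame = base frame: x ahead of the robot, y to its left, z up, the work surface at z = 0. Lengths are in m, angles in rad, forces in N, time in s.
With the tool pointing down it reaches from about 0.4 to 0.85 m from the base axis. Payload 10.4 kg.
Tool frame: the origin (TCP) lies at the very end of the fingers, on their centre line; the grasp point (between the pads) lies 19 mm behind it; z points along the fingers, y is the line along which they close (so a half turn about z gives the same grasp; the last joint's range is limited). The gripper opens to 87 mm and grips with 3 to 60 N. Pads are 19 mm wide; open, the fingers measure 117 mm over their backs; the gripper's body (75 mm by 190 mm) begins 51 mm behind the grasp point.
Start: joints at [-1.343, 0.332, -0.065, 1.46, 0.022, 1.35, -0.088], TCP at [0.155, 0.605, 0.223] pointing down, gripper open.
Joint ranges: [-2.6, 2.6], [-0.5, 2.12], [-1.47, 1.34], [0.16, 2.42], [-1.27, 4.41], [0.06, 2.06], [-2.6, 2.6]. Speed limits (rad/s): [2.22, 2.22, 2.79, 2.79, 3.14, 3.14, 3.14].

INTERFACE

Orientations are given as a unit quaternion [w, x, y, z].
In Python, from workcell import manip gives the robot as it stands.
- The arm moves only by the shell command python3 -m handwheel 'ROWS' [FORCE]. ROWS is JSON, a list of rows, each a list of 7 numbers: the shift along the tool's x, y, z in units of 150 mm (1.0 is 150 mm), then the turn, a rotation vector about the tool's x, y, z in units of 30 degrees (1.0 is 30 degrees), then the opening, from -1 (shut) to 1 (fully open). A call has 1 to 20 rows; each row is the pose to reach, as a shift and turn from the pose commanded when the call began, along the tool's axes at that moment; what a row does not reach only later rows make up. A row lasts 1/12 s, in which the tool goes at most 41.7 mm and 7.16 degrees, less where a joint would pass 70% of its speed; a pose out of reach is approached as far as the arm can. A call with a number of a shift or a turn outside -1 to 1 is refused whole. A call with a gripper value outside its range is refused whole. The fingers move at their own pace and stop on an object; FORCE is the grip in N (left out, the last holds). Time passes only in rows, so rows that repeat a pose let the fingers close. It gives the time, the measured TCP pose, the force, the opening and the grip force at its end, in the units of the state.
- manip.observe(): the state, without advancing time (a new reading comes with each control period).
- manip.camera(name): name is "scene" or "top"; returns the picture (384x512x3 uint8, blue, green, red); there is no depth.
- manip.camera_info(name): a dict with "camera_matrix" (3x3 intrinsics, pixels), "k1" (the pictures are not rectified: a ray, as slopes to the right and down, at radius r is drawn at 1 + k1 r^2 times it, then the intrinsics apply), "R" (3x3) and "t" (3): a world point X has camera coordinates R X + t. Camera axes: x right, y down, z forward; pixel columns grow to the right and rows downward; lengths in m; the calibration is good to about 2 mm. A picture is of the moment at which its call begins. camera_info takes no time and is no camera call.
- manip.hand_in(): hands the job in; it is judged then, once.
The state is a dict: "time": time; "joint_pos": joint angles; "dq": joint speeds; "tau": joint torques, N m; "position": TCP position; "eef_rot": TCP orientation; "wrist_force": force on the tool from outside, world axes, zero at the start; "torque": the same for the moment, N m; "grip_width": finger opening in m; "grip_force": force on a finger pad.
Only numpy, scipy, OpenCV 4.12 (cv2) and the standard library are available. Lean on these libraries where they do the work, as an engineer would, in place of code of your own. Each camera call takes 0.05 s, during which the arm holds its last target. There are 200 camera calls.

## Working session

There is one attempt and no reset: what is moved stays moved. The work goes in short steps, Python scripts to look and compute and a shell command to move; the robot and the scene stay as the last step left them, time stands still between calls to the robot, and variables do not carry over. Pictures are saved under pics/ and viewed, at most 10 in all, crops included, and the job is handed in when it is done.

```bash
mkdir -p pics; cat > h.py <<'E'
import numpy as np, cv2
from workcell import manip
def ray(cam,uv):
    i=manip.camera_info(cam);K=np.array(i["camera_matrix"]);R=np.array(i["R"]);t=np.array(i["t"])
    d=(np.array(uv,float)-K[:2,2])/[K[0,0],K[1,1]]
    s=d.copy()
    for _ in range(20): s=d/(1+i["k1"]*(s@s))
    return -R.T@t, R.T@np.r_[s,1]
def onz(cam,uv,z):
    c,d=ray(cam,uv); return c+d*(z-c[2])/d[2]
def proj(cam,X):
    i=manip.camera_info(cam);K=np.array(i["camera_matrix"]);p=np.array(i["R"])@X+np.array(i["t"])
    s=p[:2]/p[2]; s=s*(1+i["k1"]*(s@s)); return K[:2,:2]@s+K[:2,2]
E
python3 - <<'E'
from h import *
for n in("scene","top"):
    im=manip.camera(n); cv2.imwrite(f"pics/{n}0.png",im); cv2.imwrite(f"pics/{n}0b.png",cv2.resize(im,(800,600),interpolation=cv2.INTER_CUBIC))
    i=manip.camera_info(n);print(n,np.round(ray(n,(256,192)),3),i["k1"])
print(manip.observe())
E
```

```text
scene [[ 1.207  0.512  0.939]
 [-0.595 -0.402 -0.696]] 0.01717056936237855
top [[ 0.293  0.025  1.19 ]
 [ 0.161 -0.01  -0.987]] -0.06835429699687079
{'time': 0.1, 'joint_pos': array([-1.34261516,  0.33280983, -0.06468163,  1.46085335,  0.02162625,
        1.3498834 , -0.08847363]), 'dq': array([ 0.00114357, -0.00237289,  0.00036889, -0.00369482, -0.00103036,
        0.00042987, -0.00142618]), 'tau': array([ 8.22854654e-04, -6.24548578e+01,  2.42030143e-02, -3.90718961e+01,
       -6.13927050e-02,  3.65996780e-02,  7.70910128e-05]), 'position': array([0.15503871, 0.60511535, 0.22183463]), 'eef_rot': array([-3.50380370e-05,  1.25045414e-01,  9.92150820e-01, -6.27995633e-04]), 'wrist_force': array([ 0.2659622 , -0.19577885,  0.56556695]), 'torque': array([ 0.00694377, -0.04085771, -0.03044249]), 'grip_force': 0.0, 'grip_width': 0.08733625657574907}
```

View pics/top0b.png

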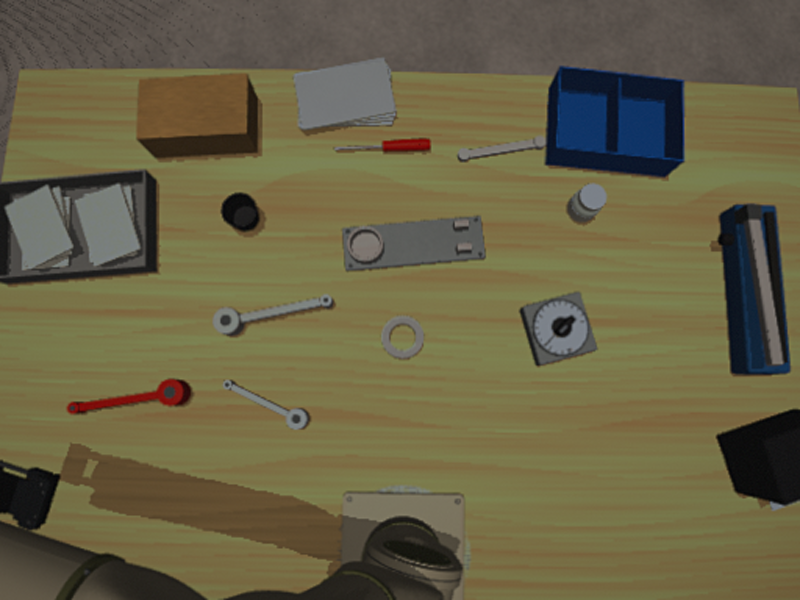

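View pics/scene0b.png

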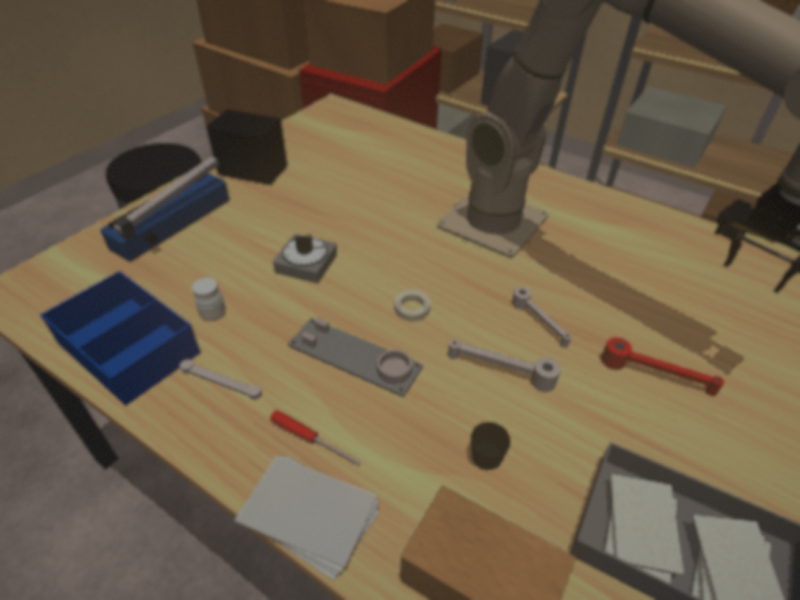

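The top picture (800 px wide) shows the real lever with its boss at (228,320) and tail at (326,300). The cradle cup is at (364,244) and the fork at (463,237). The gauge is at (560,327), the tape at (403,338), the jar at (588,200) and the black cup at (240,211). The scene view agrees. Next, an enlarged composite.

```bash
python3 - <<'E'
from h import *
t=cv2.imread("pics/top0.png");s=cv2.imread("pics/scene0.png")
def c(im,x,y,w,h,W,H): return cv2.resize(im[y:y+h,x:x+w],(W,H),interpolation=cv2.INTER_CUBIC)
a=np.hstack([c(t,328,182,60,56,400,300*56//56),c(s,170,140,50,45,400,300)])
b=np.hstack([c(t,132,180,86,44,400,300),c(t,214,130,102,48,400,300)])
cv2.imwrite("pics/comp.png",np.clip(np.vstack([a,b])*1.6,0,255).astype(np.uint8))
# blobs: lever (low saturation, bright) top
hsv=cv2.cvtColor(t,cv2.COLOR_BGR2HSV)
m=((hsv[...,1]<60)&(hsv[...,2]>70)).astype(np.uint8)
n,l,st,ce=cv2.connectedComponentsWithStats(m)
for k in range(1,n):
    if 40<st[k,4]<5000: print(st[k],np.round(ce[k],1))
for nm,uv,z in[("boss",(228,320),.05),("tail",(326,300),.04),("cup",(364,244),.04),("fork",(463,237),.04),("gauge",(562,326),.087)]:
    print(nm,onz("top",np.array(uv)*.64,z).round(3))
E
```

```text
[293  87  57  15 314] [321.6  94.3]
[214  93  31   3  52] [228.7  94. ]
[   3  110   90   67 4177] [ 48.  145.9]
[365 117  23  23 342] [376.7 127.7]
[ 219  138   92   35 2275] [264.6 155.1]
[479 140  22  94 698] [489.9 186.5]
[ 335  187   47   47 1226] [358.2 209.5]
[136 188  77  26 549] [168.6 200. ]
[244 202  27  28 369] [257.1 215.1]
[142 243  55  32 332] [173.7 259.8]
[ 220  311   76   35 1532] [260.2 324.3]
[296 352   5  12  43] [298.1 357.8]
boss [0.434 0.343 0.05 ]
tail [0.478 0.157 0.04 ]
cup [0.592 0.087 0.04 ]
fork [ 0.61  -0.109  0.04 ]
gauge [ 0.431 -0.289  0.087]
```

View pics/comp.png

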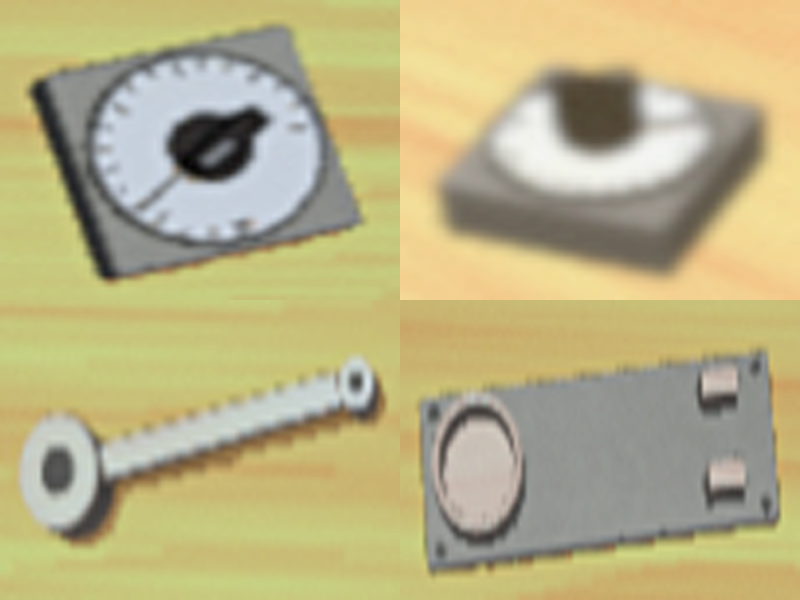

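The gauge crop shows the pointer towards the lower left and the stop mark at the bottom, slightly right, so the joint is at about 1.05 rad. I'll refine the numbers and plan the moves.

```bash
cat >> h.py <<'E'
def plan(wps,start=None):
    "wps: (x,y,z,yaw of tool x deg); prints shift/turn units per call and rows needed"
    from scipy.spatial.transform import Rotation as Ro
    if start is None:
        o=manip.observe();p=o["position"];q=o["eef_rot"];R=Ro.from_quat(np.r_[q[1:],q[0]])
        x=R.as_matrix()[:,0];print("now",p.round(4),"yaw",np.degrees(np.arctan2(x[1],x[0])).round(1),"tilt",np.degrees(np.arccos(-R.as_matrix()[2,2])).round(2))
    else: p=np.array(start[:3]);R=Ro.from_euler("z",start[3],degrees=True)*Ro.from_euler("x",180,degrees=True)
    for w in wps:
        T=Ro.from_euler("z",w[3],degrees=True)*Ro.from_euler("x",180,degrees=True)
        d=R.inv().apply(np.array(w[:3])-p);v=(R.inv()*T).as_rotvec(degrees=True)
        print((d/.15).round(3),(v/30).round(3),"rows",int(np.ceil(max(np.linalg.norm(d)/.0417,np.linalg.norm(v)/7.16)))+1)
        p=np.array(w[:3]);R=T
E
python3 - <<'E'
from h import *
t=cv2.imread("pics/top0.png");hsv=cv2.cvtColor(t,cv2.COLOR_BGR2HSV)
m=((hsv[...,1]<60)&(hsv[...,2]>70)).astype(np.uint8)
n,l,st,ce=cv2.connectedComponentsWithStats(m)
def comp(x,y,w): k=[k for k in range(1,n) if abs(st[k,0]-x)<3 and abs(st[k,1]-y)<3 and abs(st[k,2]-w)<4][0]; return (l==k).astype(np.uint8)
g=comp(335,187,47); r=cv2.minAreaRect(cv2.findNonZero(g)); print("gauge rect",r)
P=np.array([onz("top",q,.044) for q in cv2.boxPoints(r)]);gc=P.mean(0);print("box",gc.round(4),[np.degrees(np.arctan2(*(P[i+1]-P[i])[1::-1])).round(1) for i in range(3)],np.linalg.norm(P[1]-P[0]),np.linalg.norm(P[2]-P[1]))
tip=onz("top",(328+140/6.667,182+208/5.357),.046);d=tip-gc;print("pointer",np.degrees(np.arctan2(d[1],d[0])))
pin=onz("top",(328+243/6.667,182+222/5.357),.046);d=pin-gc;print("zero",np.degrees(np.arctan2(d[1],d[0])))
L=comp(136,188,77);ys,xs=np.nonzero(L)
B=L.copy();B=cv2.morphologyEx(B,cv2.MORPH_OPEN,cv2.getStructuringElement(cv2.MORPH_ELLIPSE,(11,11)));
b,rb=cv2.minEnclosingCircle(cv2.findNonZero(B));T=L.copy();T[:,:204]=0;tt,rt=cv2.minEnclosingCircle(cv2.findNonZero(T))
b3=onz("top",b,.05);t3=onz("top",tt,.04);print("boss",b,rb,b3,"tail",tt,rt,t3)
e=(b3-t3)[:2];print(np.linalg.norm(e),np.degrees(np.arctan2(e[1],e[0])),"bal",b3[:2]-e/np.linalg.norm(e)*.049)
S=comp(219,138,92);r=cv2.minAreaRect(cv2.findNonZero(S));P=np.array([onz("top",q,.012) for q in cv2.boxPoints(r)]);print("plate",P.mean(0),[np.degrees(np.arctan2(*(P[i+1]-P[i])[1::-1])).round(1) for i in range(3)],np.linalg.norm(P[1]-P[0]),np.linalg.norm(P[2]-P[1]))
pk=((t[...,2].astype(int)-t[...,0])>8).astype(np.uint8)*S
n2,l2,s2,c2=cv2.connectedComponentsWithStats(pk)
for k in range(1,n2):
    if s2[k,4]>8: print(s2[k],c2[k].round(1),onz("top",c2[k],.04).round(4))
E
```

```text
gauge rect ((358.21148681640625, 209.44229125976562), (39.02907943725586, 38.415138244628906), 74.74488067626953)
box [ 0.4339 -0.2969  0.044 ] [np.float64(-73.7), np.float64(-166.4), np.float64(105.7)] 0.11992654155939587 0.11821469650434305
pointer 140.19218416390032
zero -158.19060127592545Traceback (most recent call last):
  File "<stdin>", line 12, in <module>
cv2.error: OpenCV(4.12.0) /io/opencv/modules/imgproc/src/shapedescr.cpp:201: error: (-215:Assertion failed) count >= 0 && (depth == CV_32F || depth == CV_32S) in function 'minEnclosingCircle'
```

```bash
python3 - <<'E'
from h import *
t=cv2.imread("pics/top0.png");hsv=cv2.cvtColor(t,cv2.COLOR_BGR2HSV)
m=((hsv[...,1]<60)&(hsv[...,2]>70)).astype(np.uint8)
n,l,st,ce=cv2.connectedComponentsWithStats(m)
def comp(x,y,w): k=[k for k in range(1,n) if abs(st[k,0]-x)<3 and abs(st[k,1]-y)<3 and abs(st[k,2]-w)<4][0]; return (l==k).astype(np.uint8)
L=comp(136,188,77)
B=L.copy();B[:,153:]=0;T=L.copy();T[:,205:]*=1;T[:,:205]=0
b=[st_ for st_ in cv2.minEnclosingCircle(cv2.findNonZero(B))];tt=cv2.minEnclosingCircle(cv2.findNonZero(T))
b3=onz("top",b[0],.05);t3=onz("top",tt[0],.04);print("boss",b,b3,"tail",tt,t3)
e=(b3-t3)[:2];print(np.linalg.norm(e),np.degrees(np.arctan2(e[1],e[0])),"bal",b3[:2]-e/np.linalg.norm(e)*.049)
S=comp(219,138,92);r=cv2.minAreaRect(cv2.findNonZero(S));P=np.array([onz("top",q,.012) for q in cv2.boxPoints(r)]);print("plate",P.mean(0),[np.degrees(np.arctan2(*(P[i+1]-P[i])[1::-1])).round(1) for i in range(3)],np.linalg.norm(P[1]-P[0]),np.linalg.norm(P[2]-P[1]))
pk=((t[...,2].astype(int)-t[...,0])>8).astype(np.uint8)*S
n2,l2,s2,c2=cv2.connectedComponentsWithStats(pk)
for k in range(1,n2):
    if s2[k,4]>8: print(s2[k],c2[k].round(1),onz("top",c2[k],.04).round(4))
# path to gauge
plan([(.25,.52,.24,136),(.36,.42,.24,106),(.43,.28,.24,76),(.47,.14,.24,46),(.48,0,.24,16),(.46,-.14,.24,-14),(.434,-.25,.24,-40),(.434,-.297,.12,-40),(.434,-.297,.058,-40)])
E
```

```text
boss [(144.36956787109375, 204.63043212890625), 8.698636054992676] [0.4344227  0.34788773 0.05      ] tail ((207.9545440673828, 192.0454559326172), 4.1784563064575195) [0.47821955 0.15930091 0.04      ]
0.1936056641705512 103.07444036989975 bal [0.44550732 0.30015796]
plate [ 0.60510032 -0.01157116  0.012     ] [np.float64(-83.8), np.float64(-175.8), np.float64(96.1)] 0.2870127439756739 0.09039521480684143
[291 141   9   4  31] [295.1 142.5] [ 0.6401 -0.1054  0.04  ]
[222 144  23  23 340] [233.2 156.4] [0.5913 0.0857 0.04  ]
[293 155   9   5  33] [297.2 157. ] [ 0.5935 -0.1121  0.04  ]
now [0.155  0.6051 0.2218] yaw 165.6 tilt 0.07
[-0.754 -0.393 -0.121] [-0.002  0.001  0.988] rows 6
[-0.991  0.03   0.   ] [ 0. -0.  1.] rows 6
[-1.026  0.191  0.   ] [ 0. -0.  1.] rows 6
[-0.841  0.485  0.   ] [ 0. -0.  1.] rows 6
[-0.625  0.696  0.   ] [ 0. -0.  1.] rows 6
[-0.385  0.86   0.   ] [-0. -0.  1.] rows 6
[0.009 0.753 0.   ] [ 0.    -0.     0.867] rows 5
[0.201 0.24  0.8  ] [0. 0. 0.] rows 5
[ 0.    -0.     0.413] [0. 0. 0.] rows 3
```

```bash
H="python3 -m handwheel"
$H '[[-0.75,-0.39,-0.12,0,0,1,0.2],[-0.75,-0.39,-0.12,0,0,1,0.2],[-0.75,-0.39,-0.12,0,0,1,0.2],[-0.75,-0.39,-0.12,0,0,1,0.2],[-0.75,-0.39,-0.12,0,0,1,0.2],[-0.75,-0.39,-0.12,0,0,1,0.2]]' 30
$H '[[-0.99,0.03,0,0,0,1,0.2],[-0.99,0.03,0,0,0,1,0.2],[-0.99,0.03,0,0,0,1,0.2],[-0.99,0.03,0,0,0,1,0.2],[-0.99,0.03,0,0,0,1,0.2],[-0.99,0.03,0,0,0,1,0.2]]'
$H '[[-1,0.19,0,0,0,1,0.2],[-1,0.19,0,0,0,1,0.2],[-1,0.19,0,0,0,1,0.2],[-1,0.19,0,0,0,1,0.2],[-1,0.19,0,0,0,1,0.2],[-1,0.19,0,0,0,1,0.2]]'
$H '[[-0.84,0.49,0,0,0,1,0.2],[-0.84,0.49,0,0,0,1,0.2],[-0.84,0.49,0,0,0,1,0.2],[-0.84,0.49,0,0,0,1,0.2],[-0.84,0.49,0,0,0,1,0.2],[-0.84,0.49,0,0,0,1,0.2]]'
$H '[[-0.63,0.7,0,0,0,1,0.2],[-0.63,0.7,0,0,0,1,0.2],[-0.63,0.7,0,0,0,1,0.2],[-0.63,0.7,0,0,0,1,0.2],[-0.63,0.7,0,0,0,1,0.2],[-0.63,0.7,0,0,0,1,0.2]]'
$H '[[-0.39,0.86,0,0,0,1,0.2],[-0.39,0.86,0,0,0,1,0.2],[-0.39,0.86,0,0,0,1,0.2],[-0.39,0.86,0,0,0,1,0.2],[-0.39,0.86,0,0,0,1,0.2],[-0.39,0.86,0,0,0,1,0.2],[-0.39,0.86,0,0,0,1,0.2]]'
python3 - <<'E'
from h import *
print(manip.observe()["joint_pos"].round(2),manip.observe()["grip_width"])
plan([(.434,-.24,.18,-40),(.434,-.297,.10,-40),(.434,-.297,.058,-40)])
t=cv2.imread("pics/top0.png");im=manip.camera("top");cv2.imwrite("pics/top1.png",im)
# knob centroid from both views, dark mask in initial pictures near the knob
for n,X in(("top",(328,388,182,238)),("scene",(170,220,140,185))):
    a=cv2.imread(f"pics/{n}0.png")[X[2]:X[3],X[0]:X[1]].max(2)
    k=cv2.connectedComponentsWithStats((a<55).astype(np.uint8))
    print(n,[(s,(c+[X[0],X[2]]).round(1)) for s,c in zip(k[2][1:],k[3][1:]) if s[4]>15])
for n in("top","scene"): print(n,proj(n,np.array([.434,-.297,.077])).round(1),proj(n,np.array([.434,-.297,.053])).round(1))
E
```

```text
time: 0.6
position: [0.2492, 0.5209, 0.2404]
eef_rot: [-0.0, 0.377, 0.926, -0.0]
wrist_force: [-0.1, 0.4, -0.3]
grip_width: 0.0564
grip_force: 0.0
time: 1.1
position: [0.3586, 0.4205, 0.2402]
eef_rot: [-0.0, 0.603, 0.797, -0.0]
wrist_force: [-1.0, 0.8, 0.2]
grip_width: 0.0522
grip_force: 0.0
time: 1.6
position: [0.4261, 0.2845, 0.2405]
eef_rot: [-0.0, 0.789, 0.615, 0.0]
wrist_force: [-0.9, -0.3, -1.4]
grip_width: 0.0523
grip_force: 0.0
time: 2.1
position: [0.4662, 0.1451, 0.2405]
eef_rot: [-0.0, 0.921, 0.39, 0.0]
wrist_force: [-0.4, 1.0, -1.1]
grip_width: 0.0523
grip_force: 0.0
time: 2.6
position: [0.4758, 0.0046, 0.2405]
eef_rot: [-0.0, 0.99, 0.139, 0.0]
wrist_force: [-0.3, 0.8, 0.0]
grip_width: 0.0522
grip_force: 0.0
time: 3.18
position: [0.4549, -0.1347, 0.2404]
eef_rot: [-0.0, 0.993, -0.12, -0.0]
wrist_force: [1.3, -0.5, -0.6]
grip_width: 0.052
grip_force: 0.0
[-0.56 -0.06  0.73  1.85  0.04  1.34 -1.65] 0.052007206922288836
now [ 0.4549 -0.1347  0.2404] yaw -13.8 tilt 0.02
[0.032 0.715 0.402] [0.    0.001 0.873] rows 5
[0.244 0.291 0.533] [0. 0. 0.] rows 4
[ 0.   -0.    0.28] [0. 0. 0.] rows 3
top [(array([ 5, 15, 13, 37, 91], dtype=int32), array([338.6, 215.3])), (array([ 25,  20,  15,  14, 122], dtype=int32), array([359.7, 208.4]))]
scene [(array([21, 13,  7,  8, 50], dtype=int32), array([194.1, 156.1]))]
top [361.4 207.9] [359.1 208.9]
scene [193.9 153.4] [194.6 158.3]
```

```bash
H="python3 -m handwheel"
$H '[[0.03,0.72,0.4,0,0,0.87,0.2],[0.03,0.72,0.4,0,0,0.87,0.2],[0.03,0.72,0.4,0,0,0.87,0.2],[0.03,0.72,0.4,0,0,0.87,0.2],[0.03,0.72,0.4,0,0,0.87,0.2],[0.03,0.72,0.4,0,0,0.87,0.2]]'
$H '[[0.24,0.29,0.53,0,0,0,0.2],[0.24,0.29,0.53,0,0,0,0.2],[0.24,0.29,0.53,0,0,0,0.2],[0.24,0.29,0.53,0,0,0,0.2],[0.24,0.29,0.53,0,0,0,0.2]]'
python3 - <<'E'
from h import *
plan([(.434,-.297,.058,-40)])
im=manip.camera("top");cv2.imwrite("pics/a.png",cv2.resize(im[160:260,300:420],(720,600),interpolation=cv2.INTER_CUBIC))
E
```

```text
time: 3.73
position: [0.4326, -0.2417, 0.1805]
eef_rot: [-0.0, 0.94, -0.342, -0.0]
wrist_force: [1.1, 0.9, 0.3]
grip_width: 0.0526
grip_force: 0.0
time: 4.15
position: [0.4317, -0.2985, 0.1011]
eef_rot: [-0.0, 0.939, -0.344, -0.0]
wrist_force: [-0.7, 0.9, 0.0]
grip_width: 0.052
grip_force: 0.0
now [ 0.4317 -0.2985  0.1011] yaw -40.2 tilt 0.06
[ 0.006 -0.018  0.287] [ 0.     0.002 -0.006] rows 3
```

View pics/a.png

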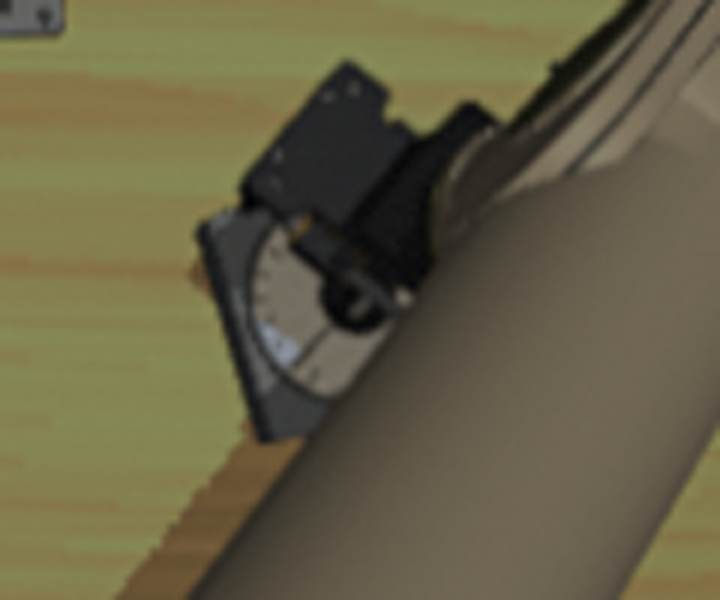

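The crop shows the finger at (300,230) and the knob at (355,295), with the pointer towards (310,360), so the fingers straddle the bar. Descend and grip.

```bash
H="python3 -m handwheel"
$H '[[0.01,-0.01,0.15,0,0,0,0.2],[0.01,-0.01,0.28,0,0,0,0.2],[0.01,-0.01,0.28,0,0,0,0.2],[0.01,-0.01,0.28,0,0,0,0.2]]'
$H '[[0,0,0,0,0,0,-0.8],[0,0,0,0,0,0,-0.8],[0,0,0,0,0,0,-0.8],[0,0,0,0,0,0,-0.8],[0,0,0,0,0,0,-0.8],[0,0,0,0,0,0,-0.8],[0,0,0,0,0,0,-0.8],[0,0,0,0,0,0,-0.8]]' 15
python3 -c "
from h import *
o=manip.observe();print(o['torque'],o['joint_pos'].round(2));plan([(.434,-.297,.058,-40)])"
```

```text
time: 4.53
position: [0.4338, -0.2986, 0.06]
eef_rot: [-0.0, 0.939, -0.344, 0.0]
wrist_force: [0.0, -0.2, 0.7]
grip_width: 0.0524
grip_force: 0.0
time: 5.2
position: [0.4342, -0.298, 0.0592]
eef_rot: [-0.001, 0.939, -0.345, 0.0]
wrist_force: [2.3, 7.6, 2.5]
grip_width: 0.014
grip_force: 15.0
[ 1.50505814 -0.4503248  -0.03010455] [-0.21  0.37  0.86  1.94 -0.34  0.98 -1.47]
now [ 0.4342 -0.298   0.0592] yaw -40.4 tilt 0.16
[-0.006 -0.004  0.008] [-0.005  0.001 -0.013] rows 2
```

```bash
H="python3 -m handwheel"
$H '[[0,-0.01,0,0,0,-0.15,-0.8],[0,-0.01,0,0,0,-0.3,-0.8],[0,-0.01,0,0,0,-0.45,-0.8],[0,-0.01,0,0,0,-0.6,-0.8],[0,-0.01,0,0,0,-0.75,-0.8],[0,-0.01,0,0,0,-0.9,-0.8],[0,-0.01,0,0,0,-1,-0.8],[0,-0.01,0,0,0,-1,-0.8]]'
python3 -c "
from h import *
o=manip.observe();print(o['torque']);plan([(.434,-.297,.058,15)])"
$H '[[0,0,0,0,0,-0.15,-0.8],[0,0,0,0,0,-0.3,-0.8],[0,0,0,0,0,-0.45,-0.8],[0,0,0,0,0,-0.6,-0.8],[0,0,0,0,0,-0.65,-0.8],[0,0,0,0,0,-0.65,-0.8]]'
python3 -c "
from h import *
o=manip.observe();print(o['torque']);plan([(.434,-.297,.058,15)])"
```

```text
time: 5.87
position: [0.4341, -0.2983, 0.0592]
eef_rot: [-0.0, 0.996, -0.09, 0.0]
wrist_force: [1.0, 2.5, 3.3]
grip_width: 0.0139
grip_force: 15.0
[0.65883536 0.18329219 0.02002879]
now [ 0.4341 -0.2983  0.0592] yaw -10.3 tilt 0.05
[-0.002 -0.008  0.008] [-0.002 -0.001 -0.844] rows 5
time: 6.37
position: [0.4341, -0.2985, 0.0592]
eef_rot: [-0.0, 0.997, 0.078, 0.0]
wrist_force: [-0.3, 2.2, 4.4]
grip_width: 0.0137
grip_force: 15.0
[0.57958504 0.05825725 0.02781631]
now [ 0.4341 -0.2985  0.0592] yaw 9.0 tilt 0.04
[ 0.001 -0.01   0.008] [-0.001 -0.001 -0.201] rows 2
```

```bash
H="python3 -m handwheel"
S='python3 -c "
from h import *
o=manip.observe();print(o[chr(116)+\"orque\"].round(3));plan([])"'
$H '[[0,0,0,0,0,-0.1,-0.8],[0,0,0,0,0,-0.1,-0.8]]' >/dev/null; eval "$S"
$H '[[0,0,0,0,0,-0.1,-0.8],[0,0,0,0,0,-0.1,-0.8]]' >/dev/null; eval "$S"
$H '[[0,0,0,0,0,-0.1,-0.8],[0,0,0,0,0,-0.1,-0.8]]' >/dev/null; eval "$S"
```

```text
[0.521 0.02  0.03 ]
now [ 0.4341 -0.2985  0.0592] yaw 12.0 tilt 0.03
[0.604 0.001 0.009]
now [ 0.4341 -0.2986  0.0592] yaw 15.0 tilt 0.03
[ 0.601 -0.122 -0.455]
now [ 0.4341 -0.2986  0.0591] yaw 17.9 tilt 0.03
```

```bash
H="python3 -m handwheel"
$H '[[0,0,0,0,0,0,0.2],[0,0,0,0,0,0,0.2],[0,0,0,0,0,0,0.2],[0,0,0,0,0,0,0.2]]'
$H '[[0,0,-0.3,0,0,0,0.2],[0,0,-0.6,0,0,0,0.2],[0,0,-0.9,0,0,0,0.3],[0,0,-0.9,0,0,0,0.4],[0,0,-0.9,0,0,0,0.4]]'
python3 - <<'E'
from h import *
plan([(.49,-.17,.2,40),(.51,-.04,.2,60),(.51,.09,.2,80),(.48,.22,.2,103),(.4455,.300,.15,103),(.4455,.3,.011,103)])
E
```

```text
time: 7.2
position: [0.4335, -0.2989, 0.0587]
eef_rot: [0.0, 0.988, 0.156, -0.0]
wrist_force: [0.9, -0.8, -0.9]
grip_width: 0.0334
grip_force: 0.0
time: 7.62
position: [0.4354, -0.2998, 0.1974]
eef_rot: [0.001, 0.988, 0.156, 0.003]
wrist_force: [0.7, 0.3, -1.0]
grip_width: 0.0588
grip_force: 0.0
now [ 0.4354 -0.2998  0.1974] yaw 18.0 tilt 0.35
[ 0.614 -0.711 -0.017] [ 0.008 -0.008 -0.734] rows 5
[ 0.659 -0.578 -0.   ] [-0.     0.    -0.667] rows 5
[ 0.751 -0.433 -0.   ] [ 0.     0.    -0.667] rows 5
[ 0.819 -0.347 -0.   ] [ 0.     0.    -0.767] rows 5
[ 0.571 -0.104  0.333] [0. 0. 0.] rows 4
[ 0.    -0.     0.927] [0. 0. 0.] rows 5
```

```bash
H="python3 -m handwheel"
$H '[[0.61,-0.71,-0.02,0,0,-0.73,0.4],[0.61,-0.71,-0.02,0,0,-0.73,0.4],[0.61,-0.71,-0.02,0,0,-0.73,0.4],[0.61,-0.71,-0.02,0,0,-0.73,0.4],[0.61,-0.71,-0.02,0,0,-0.73,0.4]]' >/dev/null
$H '[[0.66,-0.58,0,0,0,-0.67,0.4],[0.66,-0.58,0,0,0,-0.67,0.4],[0.66,-0.58,0,0,0,-0.67,0.4],[0.66,-0.58,0,0,0,-0.67,0.4],[0.66,-0.58,0,0,0,-0.67,0.4]]' >/dev/null
$H '[[0.75,-0.43,0,0,0,-0.67,0.4],[0.75,-0.43,0,0,0,-0.67,0.4],[0.75,-0.43,0,0,0,-0.67,0.4],[0.75,-0.43,0,0,0,-0.67,0.4],[0.75,-0.43,0,0,0,-0.67,0.4]]' >/dev/null
$H '[[0.82,-0.35,0,0,0,-0.77,0.4],[0.82,-0.35,0,0,0,-0.77,0.4],[0.82,-0.35,0,0,0,-0.77,0.4],[0.82,-0.35,0,0,0,-0.77,0.4],[0.82,-0.35,0,0,0,-0.77,0.4],[0.82,-0.35,0,0,0,-0.77,0.4]]'
python3 - <<'E'
from h import *
plan([(.4455,.300,.1,103),(.4455,.3,.011,103)])
im=manip.camera("top");a=cv2.resize(im[180:240,328:392],(400,375),interpolation=cv2.INTER_CUBIC);b=cv2.resize(im[180:240,130:194],(400,375),interpolation=cv2.INTER_CUBIC)
cv2.imwrite("pics/b.png",np.hstack([a,b]))
E
```

```text
time: 9.37
position: [0.4782, 0.219, 0.1964]
eef_rot: [0.0, 0.623, 0.783, -0.001]
wrist_force: [-0.1, -1.5, 0.2]
grip_width: 0.061
grip_force: 0.0
now [0.4782 0.219  0.1964] yaw 103.0 tilt 0.08
[ 0.576 -0.09   0.642] [-0.002  0.002  0.   ] rows 5
[ 0.    -0.     0.593] [0. 0. 0.] rows 4
```

View pics/b.png

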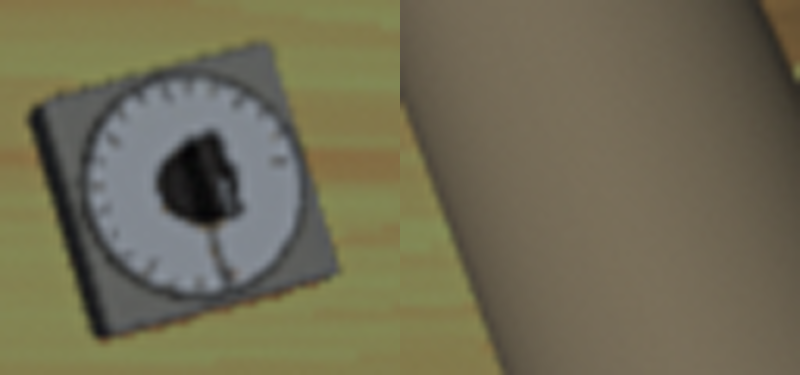

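The pointer now lies on the zero mark against the pin, from the knob at (205,185) to (228,275). The arm hides the lever from the top camera, so I'll check its position against the scene view and descend.

```bash
H="python3 -m handwheel"
$H '[[0.58,-0.09,0.64,0,0,0,0.4],[0.58,-0.09,0.64,0,0,0,0.4],[0.58,-0.09,0.64,0,0,0,0.4],[0.58,-0.09,0.64,0,0,0,0.4],[0.58,-0.09,0.64,0,0,0,0.4],[0.58,-0.09,0.64,0,0,0,0.4]]'
python3 - <<'E'
from h import *
plan([(.4455,.3,.011,103)])
im=manip.camera("scene").copy();B=np.array([.4344,.3479,.05]);u=np.array([np.cos(np.radians(103)),np.sin(np.radians(103)),0])
x0,y0,w,h=270,190,110,82;s=7
im=cv2.resize(im[y0:y0+h,x0:x0+w],None,fx=s,fy=s,interpolation=cv2.INTER_CUBIC)
T=B-.195*u;T[2]=.04;C=B-.049*u;C[2]=.039
for X in(B,T,C): p=(proj("scene",X)-[x0,y0]+.5)*s;cv2.drawMarker(im,tuple(int(v) for v in p),(0,0,255),0,14,1)
cv2.imwrite("pics/c.png",im)
E
```

```text
time: 9.92
position: [0.446, 0.3005, 0.1014]
eef_rot: [0.0, 0.622, 0.783, -0.0]
wrist_force: [-0.1, -0.2, 0.5]
grip_width: 0.0609
grip_force: 0.0
now [0.446  0.3005 0.1014] yaw 103.0 tilt 0.06
[-0.002 -0.004  0.602] [0.001 0.002 0.001] rows 4
```

View pics/c.png

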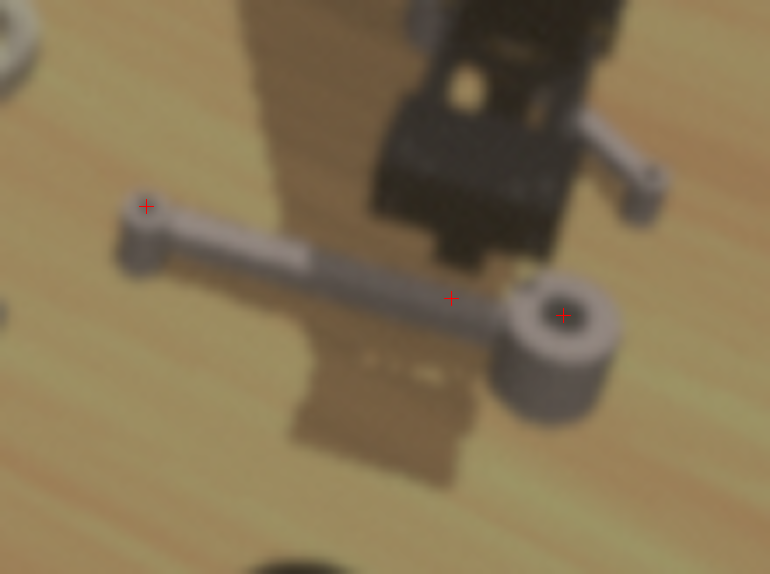

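The projected markers sit on the boss hole (563,315) and the tail (147,206), so the estimate is good. Descend and pinch.

```bash
H="python3 -m handwheel"
$H '[[0,0,0.2,0,0,0,0.4],[0,0,0.4,0,0,0,0.4],[0,0,0.55,0,0,0,0.4],[0,0,0.6,0,0,0,0.4],[0,0,0.6,0,0,0,0.4],[0,0,0.6,0,0,0,0.4]]'
$H '[[0,0,0,0,0,0,-0.8],[0,0,0,0,0,0,-0.8],[0,0,0,0,0,0,-0.8],[0,0,0,0,0,0,-0.8],[0,0,0,0,0,0,-0.8],[0,0,0,0,0,0,-0.8],[0,0,0,0,0,0,-0.8],[0,0,0,0,0,0,-0.8],[0,0,0,0,0,0,-0.8],[0,0,0,0,0,0,-0.8]]' 50
$H '[[0,0,-0.1,0,0,0,-0.8],[0,0,-0.2,0,0,0,-0.8],[0,0,-0.3,0,0,0,-0.8],[0,0,-0.4,0,0,0,-0.8],[0,0,-0.5,0,0,0,-0.8],[0,0,-0.6,0,0,0,-0.8],[0,0,-0.7,0,0,0,-0.8],[0,0,-0.7,0,0,0,-0.8],[0,0,-0.7,0,0,0,-0.8],[0,0,-0.7,0,0,0,-0.8]]'
python3 - <<'E'
from h import *
o=manip.observe();print(o["torque"],o["wrist_force"])
plan([(.51,.17,.131,100),(.5973,.037,.131,97.0)])
im=manip.camera("scene");cv2.imwrite("pics/d.png",cv2.resize(im[150:300,190:390],(800,600),interpolation=cv2.INTER_CUBIC))
E
```

```text
time: 10.47
position: [0.446, 0.3023, 0.0126]
eef_rot: [0.0, 0.622, 0.783, 0.001]
wrist_force: [-0.1, 1.1, 0.7]
grip_width: 0.0612
grip_force: 0.0
time: 11.3
position: [0.4448, 0.3027, 0.0111]
eef_rot: [0.0, 0.621, 0.784, 0.0]
wrist_force: [1.1, -0.3, -0.1]
grip_width: 0.0156
grip_force: 50.0
time: 12.13
position: [0.4438, 0.3021, 0.1146]
eef_rot: [-0.0, 0.621, 0.784, -0.001]
wrist_force: [-0.3, -0.6, -5.9]
grip_width: 0.0158
grip_force: 50.0
[-0.06783986  0.04654522 -0.00706672] [-0.31091588 -0.60712647 -5.85941302]
now [0.4438 0.3021 0.1146] yaw 103.2 tilt 0.12
[-0.959  0.228 -0.109] [-0.004  0.002  0.108] rows 5
[-0.974  0.419  0.   ] [-0.  -0.   0.1] rows 5
```

View pics/d.png

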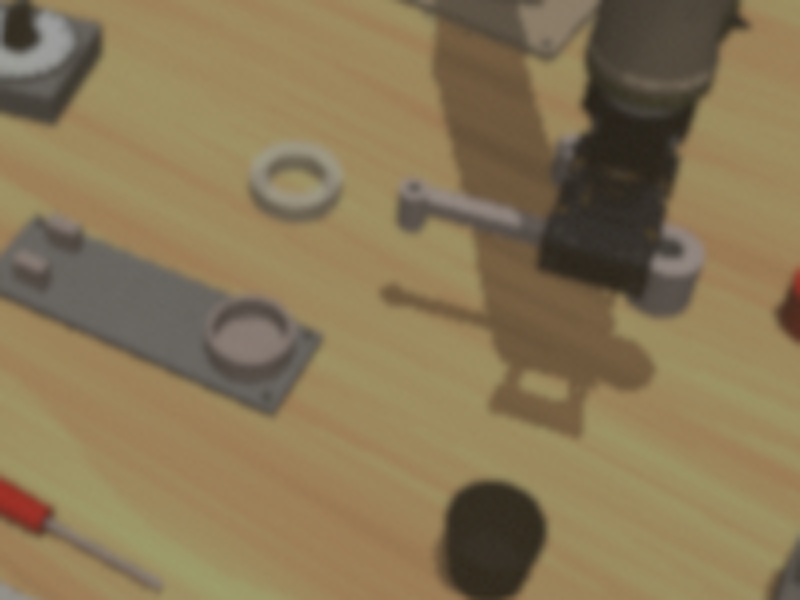

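The lever is lifted and level, with its tail at (415,200) and its boss at (670,265) in the crop. Moving it over the cradle.

```bash
H="python3 -m handwheel"
$H '[[-0.1,0.02,0,0,0,0,-0.8],[-0.25,0.06,0,0,0,0.03,-0.8],[-0.4,0.1,0,0,0,0.05,-0.8],[-0.55,0.13,0,0,0,0.06,-0.8],[-0.7,0.17,0,0,0,0.08,-0.8],[-0.85,0.2,0,0,0,0.1,-0.8],[-0.96,0.23,0,0,0,0.1,-0.8],[-0.96,0.23,0,0,0,0.1,-0.8]]'
$H '[[-0.1,0.04,0,0,0,0,-0.8],[-0.25,0.11,0,0,0,0.03,-0.8],[-0.4,0.17,0,0,0,0.05,-0.8],[-0.55,0.24,0,0,0,0.06,-0.8],[-0.7,0.3,0,0,0,0.08,-0.8],[-0.85,0.37,0,0,0,0.1,-0.8],[-0.95,0.42,0,0,0,0.1,-0.8],[-0.95,0.42,0,0,0,0.1,-0.8],[-0.95,0.42,0,0,0,0.1,-0.8],[-0.95,0.42,0,0,0,0.1,-0.8]]'
python3 - <<'E'
from h import *
plan([(.597,.039,.111,97.0)])
o=manip.observe()["position"]; 
for n,(x0,y0,w,h) in(("scene",(180,130,160,120)),("top",(200,110,130,98))):
    im=manip.camera(n);im=cv2.resize(im[y0:y0+h,x0:x0+w],(800,600) if n=="scene" else (780,588),interpolation=cv2.INTER_CUBIC);s=im.shape[1]/w
    a=np.radians(97.2);u=np.array([np.cos(a),np.sin(a),0]);c=o-.0025*u
    for d,z in((.049,.05),(-.146,.04)):
        X=c+d*u;X[2]=o[2]-.011+z;p=(proj(n,X)-[x0,y0]+.5)*s;cv2.drawMarker(im,tuple(int(v) for v in p),(0,0,255),0,14,1)
    cv2.imwrite(f"pics/e_{n}.png",im)
E
```

```text
time: 12.85
position: [0.5122, 0.1656, 0.1148]
eef_rot: [0.001, 0.643, 0.766, -0.001]
wrist_force: [0.3, -0.7, -4.7]
grip_width: 0.0155
grip_force: 50.0
time: 13.68
position: [0.5976, 0.0423, 0.1149]
eef_rot: [-0.001, 0.661, 0.751, -0.001]
wrist_force: [0.0, -0.5, -5.0]
grip_width: 0.0157
grip_force: 50.0
now [0.5976 0.0423 0.1149] yaw 97.3 tilt 0.12
[-0.022 -0.006  0.026] [-0.004 -0.001  0.009] rows 2
```

View pics/e_scene.png

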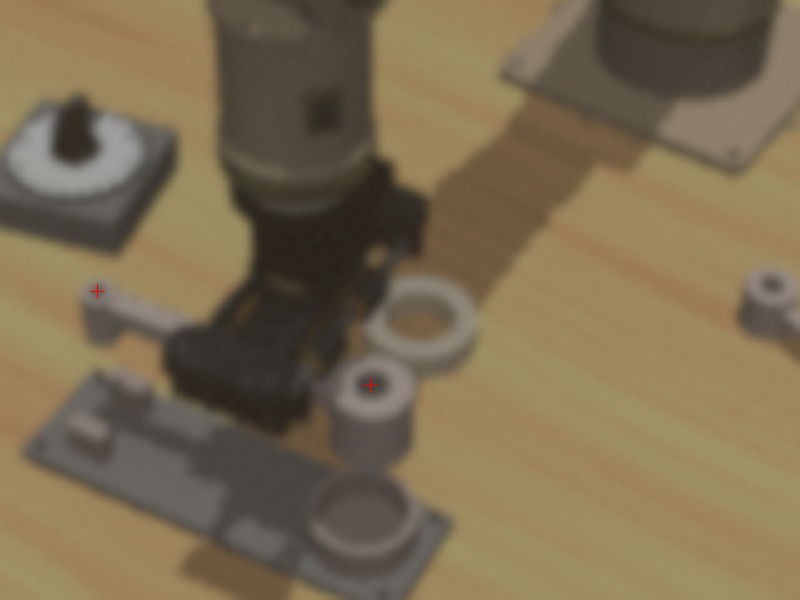

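View pics/e_top.png

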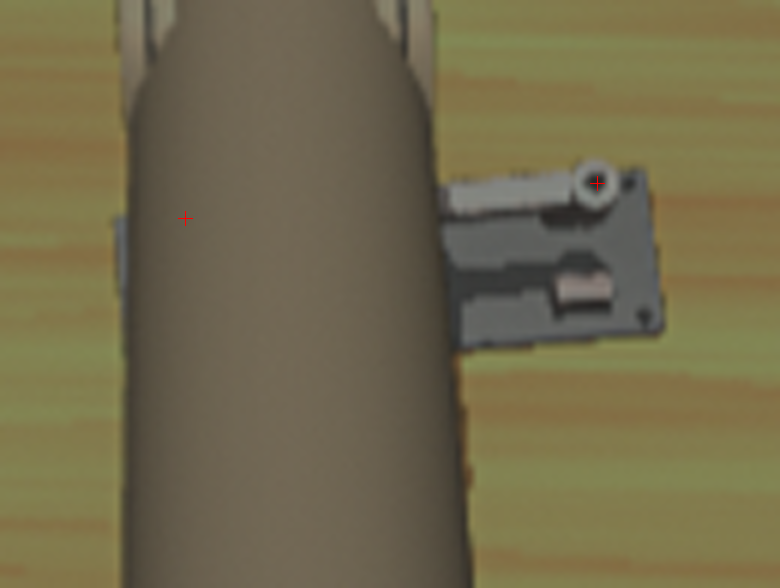

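The markers sit on the boss (370,385) and tail (97,291), so the lever pose is right. I'll check the cradle in the scene view and make the small final correction.

```bash
python3 - <<'E'
from h import *
print("cup",onz("scene",(180+364/5-.5,130+512/5-.5),.04).round(4),"fork",onz("scene",(180+109/5-.5,130+404/5-.5),.04).round(4))
for q in((.5913,.0857,.04),(.6168,-.1088,.04)): print((proj("scene",np.array(q))+.5-[180,130])*5)
E
python3 -m handwheel '[[-0.02,0,0.03,0,0,0,-0.8],[-0.02,0,0.03,0,0,0,-0.8],[-0.02,0,0.03,0,0,0,-0.8],[-0.02,0,0.03,0,0,0,-0.8],[-0.02,0,0.03,0,0,0,-0.8],[-0.02,0,0.03,0,0,0,-0.8],[-0.02,0,0.03,0,0,0,-0.8],[-0.02,0,0.03,0,0,0,-0.8],[-0.02,0,0.03,0,0,0,-0.8],[-0.02,0,0.03,0,0,0,-0.8]]'
```

```text
cup [0.5956 0.0869 0.04  ] fork [ 0.6177 -0.1065  0.04  ]
[366.28484764 506.87043698]
[107.27300751 401.82072541]
time: 14.62
position: [0.5988, 0.0383, 0.1115]
eef_rot: [-0.0, 0.661, 0.75, 0.0]
wrist_force: [-0.8, -0.0, -4.8]
grip_width: 0.0161
grip_force: 50.0
```

```bash
python3 -c "
from h import *
print(np.abs(manip.observe()['dq']).max());print(manip.hand_in())"
```

```text
0.0019239074587685122
the job is handed in; nothing more can be done
None
```

I handed the job in at about 14.6 s: the pointer is back at its zero stop, and the lever is held level and still, about 60 mm above the cradle's top, with boss and tail within about 5 mm of cup and fork by my measurements; no verdict came back.

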